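# Turn the gear-case cover over against the edge of the oak lid

## Robot

A 6-joint arm with a two-finger parallel gripper is mounted at the origin on the work surface. World frame = base frame: x ahead of the robot, y to its left, z up, the work surface at z = 0. Lengths are in m, angles in rad, forces in N, time in s.
With the tool pointing down it reaches from about 0.25 to 0.775 m from the base axis. Payload 8.9 kg.
Tool frame: the origin (TCP) lies midway between the tips of the shut fingers; the grasp point (between the pads) lies 19 mm behind it (env.grasp_offset is the distance from the TCP to the grasp point, in m); z points along the fingers, y is the line along which they close (so a half turn about z gives the same grasp; the last joint's range is limited). The gripper opens to 85 mm and grips with 20 to 120 N. Pads are 22 mm wide; open, the fingers measure 114 mm over their backs; the gripper's body (76 mm by 85 mm) begins 54 mm behind the grasp point. The pads swing forward as they close: fully open they stand 13 mm farther back than shut.
Start: joints at [0.985, 0.291, -0.153, 1.127, 0, 1.431], TCP at [0.227, 0.473, 0.231] pointing down, gripper open.
Joint ranges: [-2.52, 2.52], [-0.91, 1.74], [-1.3, 1.37], [-1.96, 2.02], [-1.52, 1.47], [-3.14, 3.14]. Speed limits (rad/s): [2.22, 2.22, 2.79, 3.14, 3.14, 3.14].

## Interface

Orientations are given as a unit quaternion [x, y, z, w].
In Python, from station import monitor, cams, workorder, env gives the robot as it stands.
- The arm moves only by the tool jog_arm, never from a script. Its argument "commands" is a list that holds one entry, the list of rows, each a list of 5 numbers: the shift along the tool's x, y, z scaled (see below), then the turn about the tool's z scaled (see below), then the closure, from -1 (fully open) to 1 (shut). A call has 1 to 20 rows; each row shifts and turns the commanded pose from where the row before left it, along the tool's axes as they then stand; what a row does not reach is not made up. The controller multiplies each number of a shift by 50 mm and each number of a turn by 6 degrees. A row lasts 1/10 s, in which the tool goes at most 50 mm and 8.59 degrees, less where a joint would pass 70% of its speed; a pose out of reach is approached as far as the arm can. A call with a number of a shift or a turn outside -1 to 1 is refused whole. A call with a gripper value outside its range is refused whole. The fingers move at their own pace and stop on an object; "grip_force" is the grip in N (left out, the last holds). Time passes only in rows, so rows that do not move let the fingers close. It gives the time, the measured TCP pose, the force, the opening and the grip force at its end, in the units of the state.
- monitor.sense(): the state, without advancing time (a new reading comes with each control period).
- cams.camera(name): name is "side" or "top"; returns the picture (400x640x3 uint8, red, green, blue); there is no depth.
- cams.camera_params(name): a dict with "mtx" (3x3 intrinsics, pixels), "R" (3x3) and "t" (3): a world point X has camera coordinates R X + t. Camera axes: x right, y down, z forward; pixel columns grow to the right and rows downward; lengths in m; the calibration is good to about 2 mm. A picture is of the moment at which its call begins. camera_params takes no time and is no camera call.
- workorder.sign_off(): hands the job in; it is judged then, once.
The state is a dict: "time_s": time; "joint_positions": joint angles; "joint_vel": joint speeds; "tau": joint torques, N m; "tcp_pos": TCP position; "tcp_rot": TCP orientation; "force": force on the tool from outside, world axes, zero at the start; "moment": the same for the moment, N m; "grip_width": finger opening in m; "grip_force": force on a finger pad.
Only numpy, scipy, OpenCV 4.12 (cv2) and the standard library are available. Lean on these libraries where they do the work, as an engineer would, in place of code of your own. Each camera call takes 0.05 s, during which the arm holds its last target. There are 200 camera calls.

## Task

Turn the centrifuge's black gear-case cover over so that it lies flat and wholly on the shut oak lid with its bare inner face up, ready for cleaning. Do it with the fingertips: push it across the zinc against the near edge of the lid, then keep pushing so that it tips up on that edge and flips over onto the lid, never lifting it off its support. Leave the lid shut and everything else on the bench where it is.

Things in the scene. Friction and masses are not known exactly. Their poses are not given: they have to be found in the camera images.
- cover: the cover: flat rectangular cast-alloy cover plate of the centrifuge's gear case, a plain slab 70 mm (its x) by 96 mm (its y) by 12 mm thick (its z), 0.16 to 0.28 kg. Origin at the centre of its bare inner face, which is underneath at the start (pale metal with a grey ring and a copper bearing spot); z points out through the black lacquered outer face, up at the start.
- cover_center (a point): centre of the cover, half-way through its thickness; axes as the cover's. It starts flat on the zinc on the robot's side of the lid, its x within 0.3 rad of the lid edge's x, so that a 96 mm side faces the lid, some 15 to 65 mm short of it. Friction with fingers, zinc and oak is ordinary: fingertips pressing its near side level at 6 to 12 N hold that side well enough to raise it.
- lid_edge (a point): middle of the lid's near edge (facing the robot), at the top of that edge, 6 mm above the zinc. x points level from this edge across the lid, away from the robot (within 0.3 rad of straight ahead); y runs along the edge; z up. The lid is a flat oak board over the sunk parts well, 180 mm along x, 240 mm along y, and stands 6 mm proud of the zinc, so that this edge is a low square wall.
- lid (a joint): angle of the lid about its hinge, which runs along its far edge: 0 shut (as at the start), positive when its near edge is raised. The hinge is stiff (about 1.5 N m). The lid's top is flat and empty; its brass ring and hinge straps are let in flush near the far edge.
- cover_corner0 (a point): corner of the cover at its own +x, +y end, half-way through its thickness.
- cover_corner1 (a point): corner of the cover at its own +x, -y end, half-way through its thickness.
- cover_corner2 (a point): corner of the cover at its own -x, -y end, half-way through its thickness.
- cover_corner3 (a point): corner of the cover at its own -x, +y end, half-way through its thickness.
- rotor_head: brown tarnished brass centrifuge head: a hub with four arms each ending in a small upright cup, 152 mm across, 42 mm high; origin at the centre of its underside. Bystander.
- gear_wheel: black iron gear wheel lying flat, 93 mm diameter, 12 mm thick, hub 18 mm high; origin at the centre of its underside. Bystander.
- screwdriver: screwdriver with a cream bone handle, 190 mm long, lying on the bench; origin under its middle, handle to its -x. Bystander.
- oil_can: small copper oil can, cone with a thin upright spout, 62 mm diameter, 98 mm high; origin at the centre of its underside. Bystander.
- grease_pot: squat white pot with a brass cap, 52 mm diameter, 45 mm high; origin at the centre of its underside. Bystander.
- tube0: amber glass tube with a cork, 19 mm diameter, 104 mm long, standing in a dark wooden block (44 x 130 x 40 mm); origin at its lower end, 10 mm above the bench; the cork's top is 114 mm above the bench. Bystander.
- tube1: amber glass tube with a cork, 19 mm diameter, 104 mm long, standing in a dark wooden block (44 x 130 x 40 mm); origin at its lower end, 10 mm above the bench; the cork's top is 114 mm above the bench. Bystander.
- tube2: amber glass tube with a cork, 19 mm diameter, 104 mm long, standing in a dark wooden block (44 x 130 x 40 mm); origin at its lower end, 10 mm above the bench; the cork's top is 114 mm above the bench. Bystander.
Not all that is in view belongs to the job. Leave any blue look-alike of the cover alone.

How it is judged:
By the outcome, as a careful person would: the job done as asked, in the order asked, and still so for the second after the job is handed in, with the robot touching nothing.
It also fails if it takes over 51 s, if anything falls off the work surface, if the arm or the gripper's body presses on something with over 40 N, if the wrist force passes 120 N, or if a joint passes its speed limit or range.

## Working session

There is one attempt and no reset: what is moved stays moved. The work goes in short steps, Python scripts to look and compute and a tool call to move; the robot and the scene stay as the last step left them, time stands still between calls to the robot, and variables do not carry over. Pictures are saved under pics/ and viewed, at most 10 in all, crops included, and the job is handed in when it is done.

Besides the shell and the picture viewer there is one more tool, called after "Call:" by a JSON object that holds its "op" and its "data". jog_arm: Moves the arm, as the interface text tells. Its arguments: {"type":"object","properties":{"commands":{"type":"array"},"grip_force":{"type":"number"}},"required":["commands"]}

```bash
mkdir -p pics; ls; python3 - <<'E'
from station import monitor,cams,env
import cv2
s=monitor.sense();print(s)
for n in("top","side"):
    cv2.imwrite(f"pics/{n}0.png",cams.camera(n)[:,:,::-1]);p=cams.camera_params(n);print(n,p)
E
```

```text
pics
{'time_s': 0.0, 'joint_positions': array([ 9.84705318e-01,  2.91275988e-01, -1.54111217e-01,  1.12670787e+00,
       -6.17221169e-06,  1.43152183e+00]), 'joint_vel': array([-0.00124085,  0.00017328,  0.00025566,  0.00130015,  0.00071801,
       -0.00184363]), 'tau': array([-5.77607643e-04, -5.37147224e+01,  3.31368649e+01,  1.60056911e-02,
       -6.12264466e-05,  6.73260402e-06]), 'tcp_pos': array([0.2265946 , 0.4731006 , 0.23074018]), 'tcp_rot': array([ 2.21554410e-01,  9.75147795e-01, -6.08224709e-04, -2.27501469e-04]), 'force': array([ 0.7152283 ,  0.52686511, -0.64861221]), 'moment': array([-0.00288921, -0.04432868,  0.01458363]), 'grip_force': 0.0, 'grip_width': 0.08540822328850034}
top {'mtx': array([[491.73639837,   0.        , 325.65893762],
       [  0.        , 491.73639837, 199.07959466],
       [  0.        ,   0.        ,   1.        ]]), 'R': array([[ 0.02238075, -0.99958812,  0.0179634 ],
       [-0.98947426, -0.02471663, -0.14258256],
       [ 0.14296783, -0.01458322, -0.98961989]]), 't': array([-0.03637189,  0.58201242,  1.27067083])}
side {'mtx': array([[368.26234707,   0.        , 322.6240073 ],
       [  0.        , 368.26234707, 191.30036814],
       [  0.        ,   0.        ,   1.        ]]), 'R': array([[-0.99729354, -0.07100412, -0.01907895],
       [-0.03673359,  0.70598911, -0.70726941],
       [ 0.06368857, -0.70465438, -0.70668662]]), 't': array([0.58343663, 0.05147521, 1.28395894])}
```

View pics/top0.png

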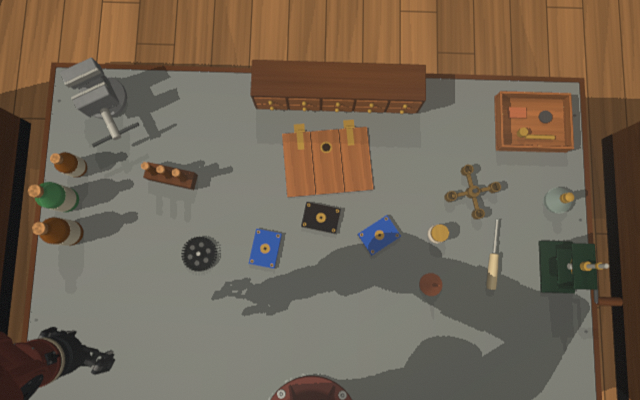

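View pics/side0.png

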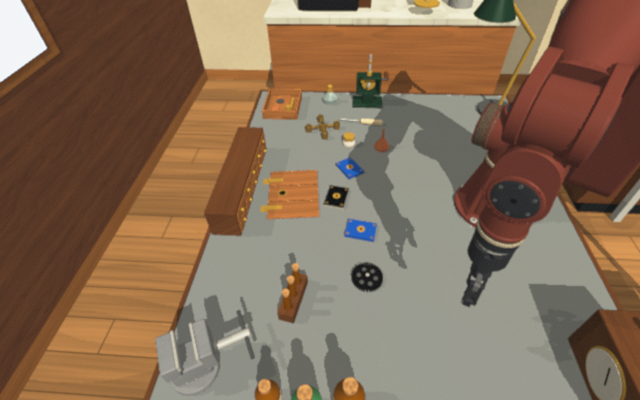

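The top view shows the black cover at about (321,218), just below the near edge of the oak lid (edge about (287,196) to (374,188)). There are blue look-alikes at (266,248) and (380,234). In the side view the cover is at (337,196) and the lid at (293,195).

```bash
cat > h.py <<'E'
import numpy as np,cv2
from station import monitor,cams,env
def ray(n,uv,z):
    p=cams.camera_params(n);R,t,K=p["R"],p["t"],p["mtx"]
    uv=np.atleast_2d(np.float64(uv));d=np.c_[uv,np.ones(len(uv))]@np.linalg.inv(K).T@R
    c=-R.T@t;return c+d*((z-c[2])/d[:,2])[:,None]
def big(m,seed):
    n,l,s,c=cv2.connectedComponentsWithStats(m.astype(np.uint8))
    ids=[i for i in range(1,n) if s[i,4]>100 and abs(c[i]-seed).max()<40]
    i=max(ids,key=lambda i:s[i,4]);k=np.ascontiguousarray(l==i).astype(np.uint8)
    return cv2.findContours(k,cv2.RETR_EXTERNAL,cv2.CHAIN_APPROX_NONE)[0][0]
def rect(n,cont,z):
    P=ray(n,cont[:,0],z)[:,:2];r=cv2.minAreaRect((P*1000).astype(np.float32))
    return np.array(r[0]),r[1],r[2],cv2.boxPoints(r)
E
python3 - <<'E'
from h import *
print("opening etc",env.grasp_offset)
for n,sc,sl in(("top",(321,218),(328,161)),("side",(337,196),(293,195))):
    im=cams.camera(n).astype(int);r,g,b=im[...,0],im[...,1],im[...,2]
    dark=im.max(2)<70
    roi=np.zeros(dark.shape,bool);x,y=sc;roi[y-28:y+28,x-32:x+32]=1
    dark=cv2.morphologyEx((dark&roi).astype(np.uint8),cv2.MORPH_CLOSE,np.ones((3,3)))
    c=rect(n,big(dark,sc),.012);print(n,"cover",c)
    oak=(r-b>45)&(r>g+15)
    roi[:]=0;x,y=sl;roi[y-38:y+45,x-55:x+55]=1
    oak=cv2.morphologyEx((oak&roi).astype(np.uint8),cv2.MORPH_CLOSE,np.ones((5,5)))
    l=rect(n,big(oak,sl),.006);print(n,"lid",l)
E
```

```text
opening etc 0.0187
top cover (array([537.22644043, -10.98679352]), (94.77530670166016, 68.53523254394531), 80.01073455810547, array([[495.25827 , -51.711876],
       [562.7545  , -63.60025 ],
       [579.1946  ,  29.738289],
       [511.69836 ,  41.626663]], dtype=float32))
top lid (array([706.65618896, -23.08729553]), (204.9200897216797, 238.71766662597656), 6.469861030578613, array([[ 591.3993  ,   83.96611 ],
       [ 618.2981  , -153.23122 ],
       [ 821.9131  , -130.1407  ],
       [ 795.0143  ,  107.056625]], dtype=float32))
side cover (array([537.69012451, -10.70701218]), (91.75653076171875, 66.8823471069336), 79.52167510986328, array([[496.46304 , -49.738472],
       [562.23004 , -61.90193 ],
       [578.91724 ,  28.324448],
       [513.1502  ,  40.487907]], dtype=float32))
side lid (array([706.91809082, -23.09501648]), (205.40748596191406, 244.56427001953125), 6.438662528991699, array([[ 591.14954 ,   86.898674],
       [ 618.5748  , -156.123   ],
       [ 822.68665 , -133.08871 ],
       [ 795.26135 ,  109.93297 ]], dtype=float32))
```

Call:
{"op": "jog_arm", "data": {"commands": [[[-0.417,-0.348,0.1,0,0],[-0.417,-0.348,0.1,0,0],[-0.417,-0.348,0.1,0,0],[-0.417,-0.348,0.1,0,0],[-0.417,-0.348,0.1,0,0],[-0.417,-0.348,0.1,0,0],[-0.417,-0.348,0.1,0,0],[-0.417,-0.348,0.1,0,0],[-0.417,-0.348,0.1,0,0],[-0.417,-0.348,0.1,0,0],[-0.417,-0.348,0.1,0,0],[-0.417,-0.348,0.1,0,0],[-0.417,-0.348,0.1,0,0],[-0.417,-0.348,0.1,0,0],[-0.417,-0.348,0.1,0,0],[-0.417,-0.348,0.1,0,0],[-0.417,-0.348,0.1,0,0],[-0.417,-0.348,0.1,0,0],[-0.417,-0.348,0.1,0,0],[-0.417,-0.348,0.1,0,0]]]}}

```text
time_s: 2.2
tcp_pos: [0.4528, -0.0217, 0.131]
tcp_rot: [0.222, 0.975, 0.0, -0.0]
force: [1.1, 0.6, -0.2]
grip_width: 0.0424
grip_force: 0.0
```

Call:
{"op": "jog_arm", "data": {"commands": [[[0,0,0,-0.9,0],[0,0,0,-0.9,0],[0,0,0,-0.9,0],[0,0,0,-0.9,0],[0,0,0,-0.9,0],[0,0,0,-0.85,0],[0,0,0,0,0],[0,0,0,0,0]]]}}

```text
time_s: 3.0
tcp_pos: [0.4525, -0.0205, 0.1312]
tcp_rot: [-0.055, 0.998, 0.0, -0.0]
force: [-0.9, -0.2, -0.4]
grip_width: 0.0427
grip_force: 0.0
```

Call:
{"op": "jog_arm", "data": {"commands": [[[0,0,0.4,0,0],[0,0,0.4,0,0],[0,0,0.4,0,0],[0,0,0.4,0,0],[0,0,0.4,0,0],[0,0,0.3,0,0],[0,0,0.06,0,0],[0,0,0,0,0],[0,0,0,0,0]]]}}

```text
time_s: 3.9
tcp_pos: [0.4531, -0.0206, 0.0139]
tcp_rot: [-0.056, 0.998, -0.0, 0.0]
force: [-0.8, -0.7, -0.5]
grip_width: 0.0428
grip_force: 0.0
```

Call:
{"op": "jog_arm", "data": {"commands": [[[0,0,0.04,0,0],[0,0,0.02,0,0],[0,0,0,0,0],[0,0,0,0,0]]]}}

```text
time_s: 4.3
tcp_pos: [0.4526, -0.0206, 0.0105]
tcp_rot: [-0.057, 0.998, -0.0, 0.0]
force: [0.0, -0.1, 0.3]
grip_width: 0.0427
grip_force: 0.0
```

```bash
python3 - <<'E'
from h import *
im=cams.camera("side");cv2.imwrite("pics/s1.png",cv2.resize(im[140:260,270:430,::-1],None,fx=5,fy=5,interpolation=cv2.INTER_CUBIC))
print(monitor.sense()["tcp_pos"],monitor.sense()["force"])
E
```

```text
[ 0.45260401 -0.02056679  0.01043833] [-1.071258    0.73047665  0.18115689]
```

View pics/s1.png

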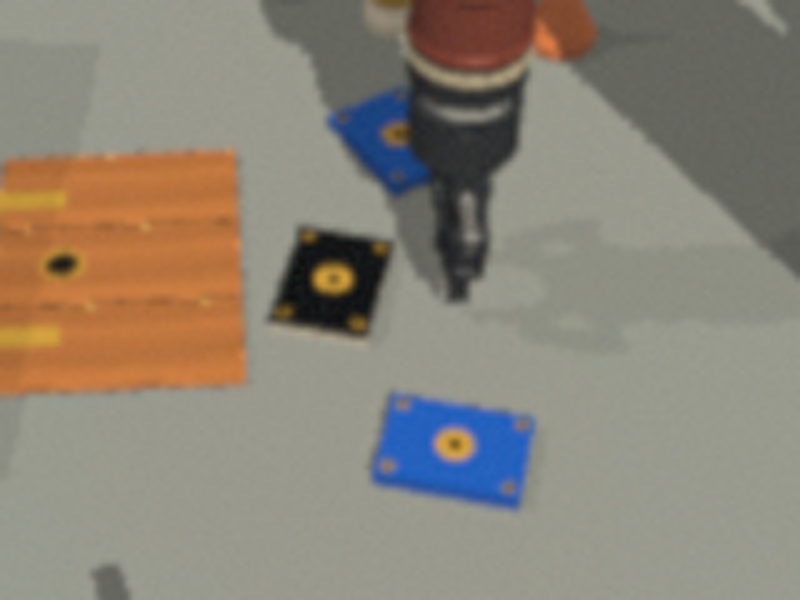

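The fingertips are at crop (457,295), behind the cover at crop (333,278) and clear of both blue plates. I'll lower until they touch the zinc.

Call:
{"op": "jog_arm", "data": {"commands": [[[0,0,0.02,0,0],[0,0,0.02,0,0],[0,0,0.02,0,0],[0,0,0,0,0],[0,0,0,0,0]]]}}

```text
time_s: 4.85
tcp_pos: [0.4525, -0.0205, 0.0073]
tcp_rot: [-0.057, 0.998, 0.0, -0.0]
force: [-0.3, -0.0, -0.7]
grip_width: 0.0429
grip_force: 0.0
```

Call:
{"op": "jog_arm", "data": {"commands": [[[0,0,0.02,0,0],[0,0,0.02,0,0],[0,0,0,0,0],[0,0,0,0,0]]]}}

```text
time_s: 5.25
tcp_pos: [0.4525, -0.0205, 0.0053]
tcp_rot: [-0.057, 0.998, 0.0, -0.0]
force: [-0.2, -0.2, 0.4]
grip_width: 0.0425
grip_force: 0.0
```

Call:
{"op": "jog_arm", "data": {"commands": [[[0,0,0.02,0,0],[0,0,0.02,0,0],[0,0,0,0,0],[0,0,0,0,0]]]}}

```text
time_s: 5.65
tcp_pos: [0.4525, -0.0205, 0.0033]
tcp_rot: [-0.057, 0.998, 0.0, -0.0]
force: [-0.3, -0.3, -0.6]
grip_width: 0.0428
grip_force: 0.0
```

Call:
{"op": "jog_arm", "data": {"commands": [[[0,0,0.02,0,0],[0,0,0.02,0,0],[0,0,0,0,0],[0,0,0,0,0]]]}}

```text
time_s: 6.05
tcp_pos: [0.4525, -0.0206, 0.0013]
tcp_rot: [-0.057, 0.998, 0.0, -0.0]
force: [-0.0, 0.2, -0.2]
grip_width: 0.0431
grip_force: 0.0
```

Call:
{"op": "jog_arm", "data": {"commands": [[[0,0,0.02,0,0],[0,0,0,0,0],[0,0,0,0,0]]]}}

```text
time_s: 6.35
tcp_pos: [0.4525, -0.0205, 0.0003]
tcp_rot: [-0.057, 0.998, 0.0, -0.0]
force: [0.1, -0.6, -0.1]
grip_width: 0.0429
grip_force: 0.0
```

Call:
{"op": "jog_arm", "data": {"commands": [[[0,0,0.02,0,0],[0,0,0,0,0],[0,0,0,0,0]]]}}

```text
time_s: 6.65
tcp_pos: [0.4525, -0.0206, -0.0007]
tcp_rot: [-0.057, 0.998, -0.0, -0.0]
force: [-0.2, -0.4, -0.3]
grip_width: 0.0428
grip_force: 0.0
```

Call:
{"op": "jog_arm", "data": {"commands": [[[0,0,0.02,0,0],[0,0,0,0,0],[0,0,0,0,0]]]}}

```text
time_s: 6.95
tcp_pos: [0.4525, -0.0205, -0.0017]
tcp_rot: [-0.057, 0.998, 0.0, -0.0]
force: [-0.1, -0.2, 0.1]
grip_width: 0.0426
grip_force: 0.0
```

Call:
{"op": "jog_arm", "data": {"commands": [[[0,0,0.02,0,0],[0,0,0,0,0],[0,0,0,0,0]]]}}

```text
time_s: 7.25
tcp_pos: [0.4526, -0.0206, -0.0019]
tcp_rot: [-0.057, 0.998, -0.0, 0.0]
force: [-4.0, 0.2, 17.3]
grip_width: 0.0431
grip_force: 8.7
```

Call:
{"op": "jog_arm", "data": {"commands": [[[0,0,0.02,0,0],[0,0,0,0,0],[0,0,0,0,0]]]}}

```text
time_s: 7.55
tcp_pos: [0.4526, -0.0206, -0.002]
tcp_rot: [-0.057, 0.998, -0.0, 0.0]
force: [-8.4, 1.0, 36.9]
grip_width: 0.0427
grip_force: 18.2
```

Call:
{"op": "jog_arm", "data": {"commands": [[[0,0,-0.058,0,0],[-0.1,0,0,0,0],[-0.1,0,0,0,0],[-0.1,0,0,0,0],[-0.1,0,0,0,0],[-0.1,0,0,0,0],[-0.1,0,0,0,0],[-0.1,0,0,0,0],[-0.1,0,0,0,0],[-0.1,0,0,0,0],[-0.1,0,0,0,0],[-0.1,0,0,0,0],[0,0,0,0,0]]]}}

```text
time_s: 8.85
tcp_pos: [0.5082, -0.0143, -0.0007]
tcp_rot: [-0.057, 0.998, -0.0, 0.001]
force: [1.2, -0.3, 0.6]
grip_width: 0.0428
grip_force: 0.0
```

```bash
python3 - <<'E'
from h import *
im=cams.camera("side");cv2.imwrite("pics/s2.png",cv2.resize(im[150:250,270:400,::-1],None,fx=6,fy=6,interpolation=cv2.INTER_CUBIC))
s=monitor.sense();print(s["tcp_pos"],s["force"])
d=s["tcp_pos"][:2]*1000-[604.8,-34.6];print("tcp lid xy",d@[.9936,.1127],d@[-.1127,.9936])
E
```

```text
[ 0.50777468 -0.01426356 -0.00074099] [ 0.256186   -0.30121317  1.25050739]
tcp lid xy -94.11244173121266 31.141044200783675
```

View pics/s2.png

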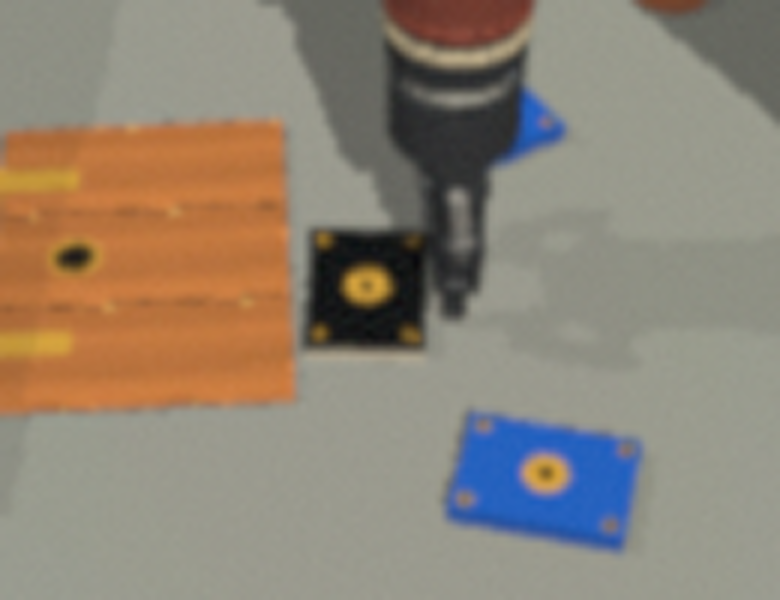

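The cover is now nearly square to the lid, with a small gap left (cover crop (310–425, 230–350), lid edge at about x=290). I'll measure it once more.

```bash
python3 - <<'E'
from h import *
o=[604.8,-34.6]
im=cams.camera("top").astype(int)
m=(im.max(2)<70);roi=np.zeros(m.shape,bool);roi[185:236,285:362]=1
m=cv2.morphologyEx((m&roi).astype(np.uint8),cv2.MORPH_CLOSE,np.ones((3,3)))
c=rect("top",big(m,(321,212)),.012);d=np.array(c[0])-o
print(c,d@[.9936,.1127],d@[-.1127,.9936],(c[3]-o)@np.array([[.9936,-.1127],[.1127,.9936]]))
im=cams.camera("side").astype(int)
m=(im.max(2)<70);roi[:]=0;roi[180:215,310:342]=1
m=cv2.morphologyEx((m&roi).astype(np.uint8),cv2.MORPH_CLOSE,np.ones((3,3)))
c=rect("side",big(m,(331,198)),.012);print((c[3]-o)@np.array([[.9936,-.1127],[.1127,.9936]]))
E
```

```text
Traceback (most recent call last):
  File "h.py", line 10, in big
    i=max(ids,key=lambda i:s[i,4]);k=np.ascontiguousarray(l==i).astype(np.uint8)
ValueError: max() iterable argument is empty
```

Call:
{"op": "jog_arm", "data": {"commands": [[[-0.08,0,0,0,0],[-0.08,0,0,0,0],[-0.04,0,0,0,0],[0,0,0,0,0]]]}}

```text
time_s: 9.35
tcp_pos: [0.5176, -0.0132, -0.0007]
tcp_rot: [-0.057, 0.998, -0.0, 0.0]
force: [-0.4, 0.3, 0.3]
grip_width: 0.0426
grip_force: 0.0
```

Call:
{"op": "jog_arm", "data": {"commands": [[[-0.02,0,0,0,0],[-0.02,0,0,0,0],[0,0,0,0,0]]]}}

```text
time_s: 9.65
tcp_pos: [0.5188, -0.0129, -0.0009]
tcp_rot: [-0.057, 0.998, 0.0, -0.0]
force: [-1.7, -0.7, 0.7]
grip_width: 0.0424
grip_force: 0.9
```

```bash
python3 - <<'E'
from h import *
o=[604.8,-34.6]
s=monitor.sense();d=s["tcp_pos"][:2]*1000-o;print("tcp lid xy",d@[.9936,.1127],d@[-.1127,.9936],s["force"])
im=cams.camera("side").astype(int);cv2.imwrite("pics/s3.png",cv2.resize(np.uint8(im)[150:250,270:400,::-1],None,fx=6,fy=6,interpolation=cv2.INTER_CUBIC))
m=(im.max(2)<70);roi=np.zeros(m.shape,bool);roi[180:215,305:339]=1
m=cv2.morphologyEx((m&roi).astype(np.uint8),cv2.MORPH_CLOSE,np.ones((3,3)))
c=rect("side",big(m,(329,198)),.012);print((c[3]-o)@np.array([[.9936,-.1127],[.1127,.9936]]))
E
```

```text
tcp lid xy -82.99136509222738 31.260690075447815 [-1.67290938 -0.65386766  0.69460197]
[[-67.27727045  87.09635221]
 [-77.07326355 -49.90453882]
 [ -8.5798524  -54.80202158]
 [  1.21614028  82.19886566]]
```

View pics/s3.png

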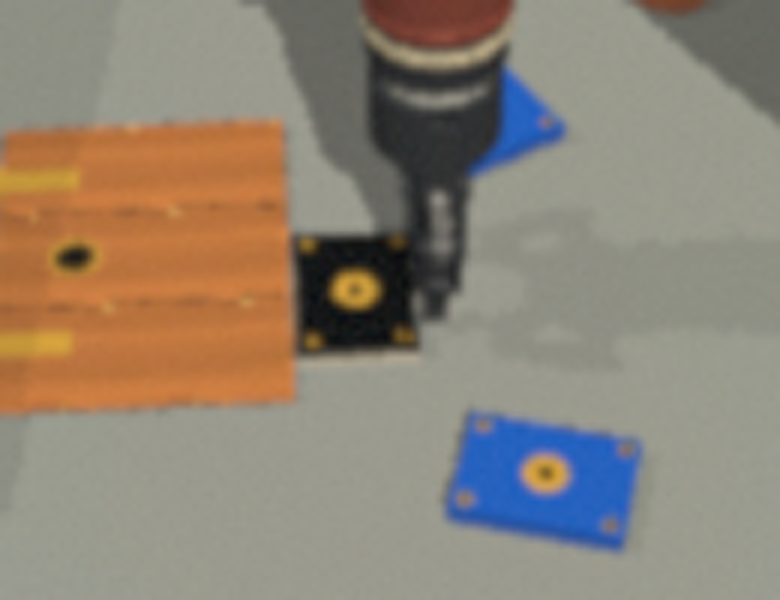

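The cover is flush against the lid's near edge (crop x≈295), with the fingers behind it at (435,310). I'll press in small steps.

Call:
{"op": "jog_arm", "data": {"commands": [[[-0.02,0,0,0,0],[-0.01,0,0,0,0],[0,0,0,0,0]]]}}

```text
time_s: 10.0
tcp_pos: [0.521, -0.0128, -0.0008]
tcp_rot: [-0.057, 0.998, 0.0, 0.0]
force: [0.2, 0.4, -0.8]
grip_width: 0.0429
grip_force: 0.2
```

Call:
{"op": "jog_arm", "data": {"commands": [[[-0.01,0,0,0,0],[-0.01,0,0,0,0],[0,0,0,0,0]]]}}

```text
time_s: 10.3
tcp_pos: [0.5216, -0.0127, -0.0008]
tcp_rot: [-0.057, 0.998, -0.0, -0.0]
force: [-1.7, -0.5, -0.2]
grip_width: 0.0427
grip_force: 1.0
```

Call:
{"op": "jog_arm", "data": {"commands": [[[-0.01,0,0,0,0],[-0.01,0,0,0,0],[0,0,0,0,0]]]}}

```text
time_s: 10.6
tcp_pos: [0.5221, -0.0126, -0.0008]
tcp_rot: [-0.057, 0.998, -0.0, -0.0]
force: [-4.7, -1.2, 3.6]
grip_width: 0.0428
grip_force: 2.4
```

Call:
{"op": "jog_arm", "data": {"commands": [[[-0.01,0,0,0,0],[-0.01,0,0,0,0],[0,0,0,0,0]]]}}

```text
time_s: 10.9
tcp_pos: [0.5221, -0.0126, -0.0009]
tcp_rot: [-0.057, 0.998, -0.0, -0.001]
force: [-7.5, -2.4, 7.5]
grip_width: 0.0424
grip_force: 4.2
```

Call:
{"op": "jog_arm", "data": {"commands": [[[-0.01,0,0,0,0],[0,0,0,0,0]]]}}

```text
time_s: 11.1
tcp_pos: [0.5221, -0.0125, -0.001]
tcp_rot: [-0.057, 0.998, -0.0, -0.002]
force: [-9.4, -2.6, 8.7]
grip_width: 0.043
grip_force: 4.9
```

Contact is firm at about 9 N. I'll start raising along the arc.

Call:
{"op": "jog_arm", "data": {"commands": [[[0,0,-0.03,0,0],[0,0,-0.03,0,0],[0,0,-0.03,0,0],[0,0,-0.03,0,0]]]}}

```text
time_s: 11.5
tcp_pos: [0.5224, -0.0125, 0.0046]
tcp_rot: [-0.057, 0.998, -0.0, -0.002]
force: [-6.5, -1.6, -1.4]
grip_width: 0.0426
grip_force: 3.1
```

```bash
python3 - <<'E'
from h import *
im=cams.camera("side");cv2.imwrite("pics/s4.png",cv2.resize(im[150:250,270:400,::-1],None,fx=6,fy=6,interpolation=cv2.INTER_CUBIC))
E
```

```text
(no output)
```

View pics/s4.png

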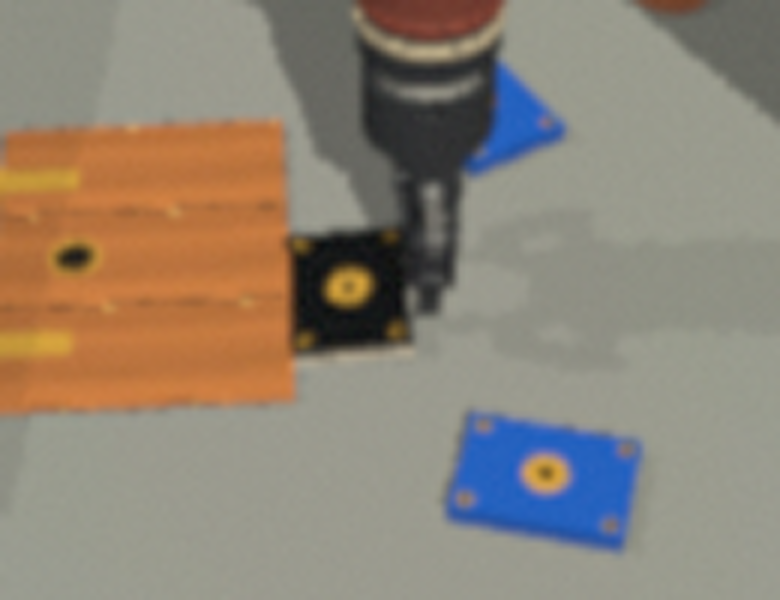

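The near side is rising: its bottom edge is tilted from crop (298,360) to (412,350), with F ≈ 6.5 N. I'll continue the arc with slightly more press.

Call:
{"op": "jog_arm", "data": {"commands": [[[-0.007,0,-0.04,0,0],[-0.007,0,-0.04,0,0],[-0.007,0,-0.04,0,0]]]}}

```text
time_s: 11.85
tcp_pos: [0.5231, -0.0124, 0.0105]
tcp_rot: [-0.057, 0.998, -0.0, -0.002]
force: [-7.0, -2.1, 0.0]
grip_width: 0.0426
grip_force: 3.8
```

Call:
{"op": "jog_arm", "data": {"commands": [[[-0.01,0,-0.04,0,0],[-0.01,0,-0.04,0,0],[-0.01,0,-0.04,0,0]]]}}

```text
time_s: 12.15
tcp_pos: [0.5242, -0.0122, 0.0165]
tcp_rot: [-0.057, 0.998, -0.0, -0.002]
force: [-8.7, -2.2, 0.3]
grip_width: 0.0429
grip_force: 4.3
```

Call:
{"op": "jog_arm", "data": {"commands": [[[-0.009,0,-0.042,0,0],[-0.009,0,-0.042,0,0],[-0.009,0,-0.042,0,0]]]}}

```text
time_s: 12.45
tcp_pos: [0.526, -0.012, 0.0229]
tcp_rot: [-0.057, 0.998, -0.0, -0.002]
force: [-7.6, -1.9, 2.0]
grip_width: 0.043
grip_force: 3.7
```

Call:
{"op": "jog_arm", "data": {"commands": [[[-0.014,0,-0.042,0,0],[-0.014,0,-0.042,0,0],[-0.014,0,-0.042,0,0]]]}}

```text
time_s: 12.75
tcp_pos: [0.5285, -0.0118, 0.0294]
tcp_rot: [-0.057, 0.998, -0.0, -0.001]
force: [-6.5, -2.1, 1.8]
grip_width: 0.0427
grip_force: 3.4
```

```bash
python3 - <<'E'
from h import *
im=cams.camera("side");cv2.imwrite("pics/s5.png",cv2.resize(im[150:250,270:400,::-1],None,fx=6,fy=6,interpolation=cv2.INTER_CUBIC))
E
```

```text
(no output)
```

View pics/s5.png

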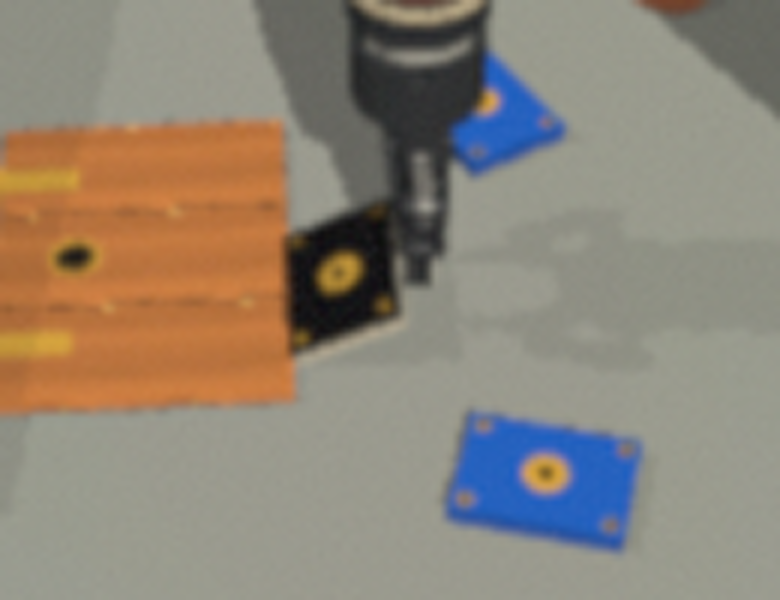

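The cover is tilted about 25° and still held at its near side (crop (395,315)), with its far edge on the lid edge at (290,350). I'll continue.

Call:
{"op": "jog_arm", "data": {"commands": [[[-0.022,0,-0.037,0,0],[-0.021,0,-0.037,0,0],[-0.02,0,-0.037,0,0],[-0.021,0,-0.036,0,0],[-0.021,0,-0.036,0,0],[-0.021,0,-0.036,0,0]]]}}

```text
time_s: 13.4
tcp_pos: [0.5346, -0.0111, 0.0405]
tcp_rot: [-0.057, 0.998, -0.0, -0.002]
force: [-7.9, -1.0, 5.0]
grip_width: 0.0428
grip_force: 4.5
```

Call:
{"op": "jog_arm", "data": {"commands": [[[-0.024,0,-0.034,0,0],[-0.024,0,-0.034,0,0],[-0.024,0,-0.034,0,0]]]}}

```text
time_s: 13.7
tcp_pos: [0.5385, -0.0107, 0.0457]
tcp_rot: [-0.057, 0.998, -0.0, -0.001]
force: [-6.7, -0.4, 5.5]
grip_width: 0.0429
grip_force: 4.5
```

Call:
{"op": "jog_arm", "data": {"commands": [[[-0.027,0,-0.032,0,0],[-0.027,0,-0.032,0,0],[-0.027,0,-0.032,0,0]]]}}

```text
time_s: 14.0
tcp_pos: [0.5427, -0.0102, 0.0506]
tcp_rot: [-0.057, 0.998, -0.0, -0.001]
force: [-7.4, -1.3, 7.4]
grip_width: 0.043
grip_force: 4.6
```

```bash
python3 - <<'E'
from h import *
im=cams.camera("side");cv2.imwrite("pics/s6.png",cv2.resize(im[150:250,270:400,::-1],None,fx=6,fy=6,interpolation=cv2.INTER_CUBIC))
E
```

```text
(no output)
```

View pics/s6.png

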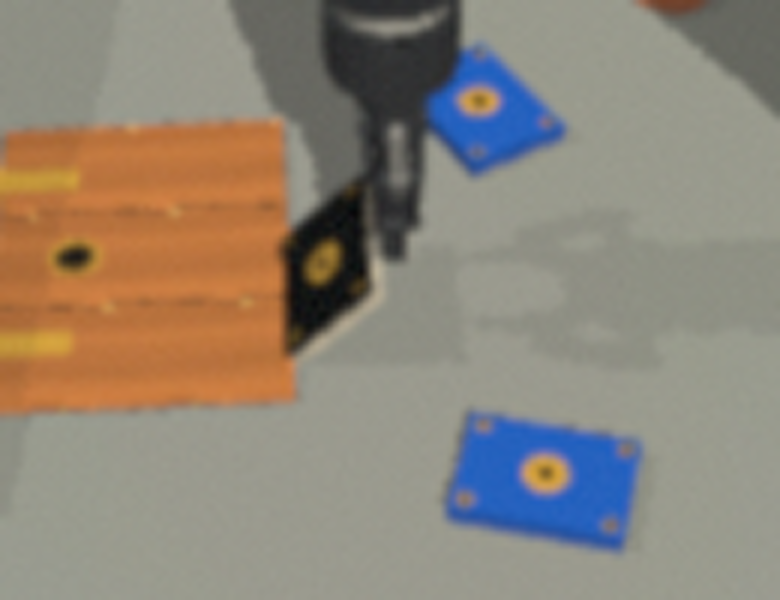

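About 45° now, with the load steady along the slab. I'll continue.

Call:
{"op": "jog_arm", "data": {"commands": [[[-0.028,0,-0.028,0,0],[-0.028,0,-0.028,0,0],[-0.028,0,-0.027,0,0]]]}}

```text
time_s: 14.35
tcp_pos: [0.5472, -0.0097, 0.0549]
tcp_rot: [-0.057, 0.998, -0.0, -0.001]
force: [-7.7, -1.0, 6.6]
grip_width: 0.0424
grip_force: 4.9
```

Call:
{"op": "jog_arm", "data": {"commands": [[[-0.03,0,-0.025,0,0],[-0.03,0,-0.025,0,0],[-0.03,0,-0.025,0,0]]]}}

```text
time_s: 14.65
tcp_pos: [0.5519, -0.0092, 0.0588]
tcp_rot: [-0.057, 0.998, -0.0, -0.001]
force: [-6.8, -0.4, 6.9]
grip_width: 0.0427
grip_force: 5.2
```

Call:
{"op": "jog_arm", "data": {"commands": [[[-0.032,0,-0.023,0,0],[-0.032,0,-0.023,0,0],[-0.032,0,-0.023,0,0]]]}}

```text
time_s: 14.95
tcp_pos: [0.5571, -0.0086, 0.0625]
tcp_rot: [-0.057, 0.998, -0.0, -0.0]
force: [-5.8, -0.8, 8.3]
grip_width: 0.0425
grip_force: 5.1
```

Call:
{"op": "jog_arm", "data": {"commands": [[[-0.034,0,-0.02,0,0],[-0.034,0,-0.02,0,0],[-0.034,0,-0.02,0,0]]]}}

```text
time_s: 15.25
tcp_pos: [0.5626, -0.008, 0.0657]
tcp_rot: [-0.057, 0.998, -0.0, 0.0]
force: [-4.3, -0.2, 9.2]
grip_width: 0.0429
grip_force: 4.9
```

Call:
{"op": "jog_arm", "data": {"commands": [[[-0.035,0,-0.017,0,0],[-0.035,0,-0.017,0,0],[-0.035,0,-0.017,0,0]]]}}

```text
time_s: 15.55
tcp_pos: [0.5683, -0.0074, 0.0684]
tcp_rot: [-0.057, 0.998, -0.0, 0.001]
force: [-2.4, 0.6, 8.2]
grip_width: 0.0427
grip_force: 4.2
```

```bash
python3 - <<'E'
from h import *
im=cams.camera("side");cv2.imwrite("pics/s7.png",cv2.resize(im[150:250,270:400,::-1],None,fx=6,fy=6,interpolation=cv2.INTER_CUBIC))
E
```

```text
(no output)
```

View pics/s7.png

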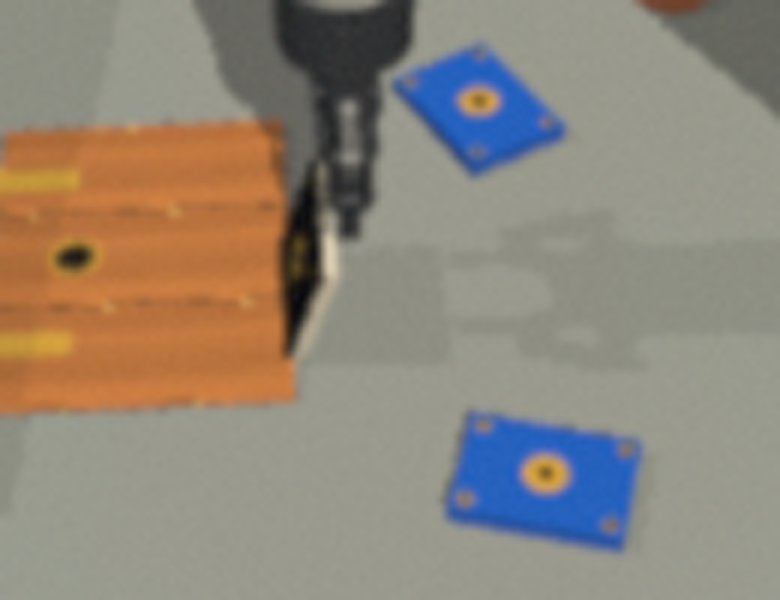

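The cover is at about 72°, its pale inner face now showing towards the robot, with the tips at crop (347,230) on its upper edge. I'll continue.

Call:
{"op": "jog_arm", "data": {"commands": [[[-0.037,0,-0.013,0,0],[-0.037,0,-0.013,0,0],[-0.037,0,-0.013,0,0]]]}}

```text
time_s: 15.9
tcp_pos: [0.5742, -0.0067, 0.0705]
tcp_rot: [-0.057, 0.998, 0.0, 0.001]
force: [-3.0, 0.9, 9.0]
grip_width: 0.0427
grip_force: 4.2
```

Call:
{"op": "jog_arm", "data": {"commands": [[[-0.038,0,-0.01,0,0],[-0.038,0,-0.01,0,0],[-0.038,0,-0.01,0,0]]]}}

```text
time_s: 16.2
tcp_pos: [0.5802, -0.006, 0.0721]
tcp_rot: [-0.057, 0.998, 0.0, 0.001]
force: [-1.4, 0.8, 9.1]
grip_width: 0.0426
grip_force: 3.7
```

Call:
{"op": "jog_arm", "data": {"commands": [[[-0.039,0,-0.006,0,0],[-0.039,0,-0.006,0,0],[-0.039,0,-0.006,0,0]]]}}

```text
time_s: 16.5
tcp_pos: [0.5863, -0.0053, 0.0731]
tcp_rot: [-0.057, 0.998, 0.0, 0.002]
force: [-1.9, 0.5, 10.1]
grip_width: 0.0424
grip_force: 3.5
```

Call:
{"op": "jog_arm", "data": {"commands": [[[-0.04,0,-0.008,0,0],[-0.04,0,-0.008,0,0],[-0.04,0,-0.006,0,0]]]}}

```text
time_s: 16.8
tcp_pos: [0.5922, -0.0047, 0.074]
tcp_rot: [-0.057, 0.998, 0.0, 0.002]
force: [-0.5, 1.1, 5.9]
grip_width: 0.0426
grip_force: 2.4
```

```bash
python3 - <<'E'
from h import *
im=cams.camera("side");cv2.imwrite("pics/s8.png",cv2.resize(im[150:250,270:400,::-1],None,fx=6,fy=6,interpolation=cv2.INTER_CUBIC))
E
```

View pics/s8.png

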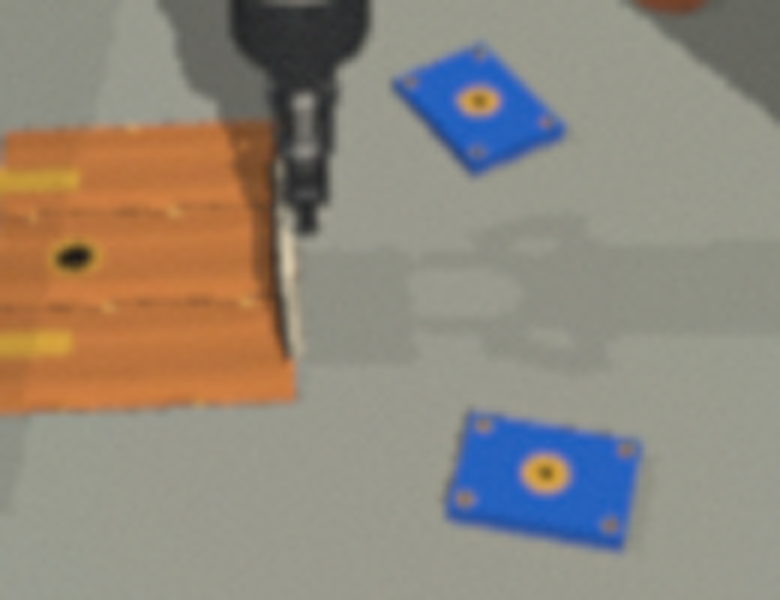

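The cover is about upright (a thin strip at crop x 275–300) on the lid edge. I'll keep pushing forward past balance.

Call:
{"op": "jog_arm", "data": {"commands": [[[-0.05,0,-0.004,0,0],[-0.05,0,-0.004,0,0],[-0.05,0,0,0,0]]]}}

```text
time_s: 17.15
tcp_pos: [0.5988, -0.0039, 0.0736]
tcp_rot: [-0.057, 0.998, 0.0, 0.001]
force: [0.6, 0.3, -0.3]
grip_width: 0.0426
grip_force: 0.0
```

Call:
{"op": "jog_arm", "data": {"commands": [[[-0.06,0,0,0,0],[-0.06,0,0,0,0],[-0.06,0,0,0,0]]]}}

```text
time_s: 17.45
tcp_pos: [0.6072, -0.0029, 0.0733]
tcp_rot: [-0.057, 0.998, 0.0, -0.0]
force: [0.1, -0.2, -0.2]
grip_width: 0.0423
grip_force: 0.0
```

```bash
cat > m.py <<'E'
from h import *
o=np.array([604.8,-34.6]);A=np.array([[.9936,-.1127],[.1127,.9936]])
s=monitor.sense();print(s["time_s"],(s["tcp_pos"][:2]*1000-o)@A,s["force"])
im=cams.camera("side").astype(int)
pale=(im.max(2)-im.min(2)<45)&(im.min(2)>150)
black=im.max(2)<60
# lid zone, lid coords x 0..110, y -60..110 projected
p=cams.camera_params("side")
q=np.array([[-15,-115],[150,-115],[150,115],[-15,115]])@A.T+o
X=np.c_[q/1000,np.full(4,.018)]@p["R"].T+p["t"];uv=X@p["mtx"].T;uv=(uv/uv[:,2:])[:,:2]
roi=np.zeros(pale.shape,np.uint8);cv2.fillPoly(roi,[uv.astype(np.int32)],1);print(uv.round().tolist())
for n,m,lo in(("notoak",(im[...,0]-im[...,2]<35),0),("black",black,0)):
    k=(m&(roi>0)).astype(np.uint8);nn,l,st,c=cv2.connectedComponentsWithStats(k)
    for i in range(1,nn):
        if st[i,4]>60:
            cc=cv2.findContours((l==i).astype(np.uint8),0,cv2.CHAIN_APPROX_NONE)[0][0]
            r=rect("side",cc,.018);print(n,st[i],im[l==i].mean(0).round(),"lid box",((r[3]-o)@A).round(1).tolist())
E
python3 m.py
```

```text
17.45 [ 5.93976022 31.18411699] [ 0.06978928 -0.21320971 -0.24016119]
[[321.0, 168.0], [278.0, 170.0], [275.0, 215.0], [323.0, 213.0]]
notoak [277 167  47  46 393] [113. 111. 103.] lid box [[-15.8, 112.0], [-14.3, -123.6], [153.0, -122.6], [151.6, 113.1]]
```

Call:
{"op": "jog_arm", "data": {"commands": [[[0,0,-0.6,0,0],[0,0,-0.6,0,0],[0.6,0,-0.3,0,0],[0.8,0,0,0,0],[0.8,0,0,0,0],[0.8,0,0,0,0],[0.8,0,0,0,0],[0,0,0,0,0]]]}}

```text
time_s: 18.3
tcp_pos: [0.4127, -0.024, 0.1479]
tcp_rot: [-0.056, 0.998, 0.0, -0.002]
force: [-0.4, 0.1, -0.5]
grip_width: 0.0426
grip_force: 0.0
```

```bash
python3 m.py; python3 - <<'E'
from h import *
im=cams.camera("side")[176:214:2,288:346:2].astype(int)
for r in im: print(" ".join("O" if p[0]-p[2]>45 else "#" if p.max()<70 else "P" if p.min()>165 else "." for p in r), end="\n")
print(im[10,4:20].tolist())
E
```

```text
18.3 [-189.64564934   32.20300291] [-0.4233527   0.07489117 -0.47422198]
[[321.0, 168.0], [278.0, 170.0], [275.0, 215.0], [323.0, 213.0]]
notoak [277 167  47  46 269] [148. 146. 134.] lid box [[-15.8, 112.0], [-14.3, -123.6], [153.0, -122.6], [151.6, 113.1]]
O O O O O O O O O O O O O O O . . . . . . . . . . . . . .
O O O O O O O O O O O O O O O . . . . . . . . . . . . . .
O O O O O O O O O O O O O O O . . . . . . . . . . . . . .
O O O O O O O O O O O O O O O . . . . . . . . . . . . . .
O O O O O O O O O O O O O O O . . . . . . . . . . . . . .
O O O O O O O O O O O O O O O . . . . . . . . . . . . . .
O O O O O O O O O O O O O O O . . . . . . . . . . . . . .
O O O O O . . P P P P P P . O . . . . . . . . . . . . . .
O O O O O P P P . . . P P P O . . . . . . . . . . . . . .
O O O O O P . . . O . . . P O . . . . . . . . . . . . . .
O O O O O P . O O O O O . . O O . . . . . . . . . . . . .
O O O O O . . O O O O O . P O O . . . . . . . . . . . . .
O O O O O P . . O O O . . P O O . . . . . . . . . . . . .
O O O O O P . . . . . . P P O O . . . . . . . . . . . . .
O O O O O P P P P P P P P P O O . . . . . . . . . . . . .
O O O O O . . P P P P P P . O O . . . . . . . . . . . . .
O O O O O . . . . . . . . . O O . . . . . . . . . . . . .
O O O O O O O O O O O O O O O O . . . . . . . . . . . . .
O O O O O O O O O O O O O O O O . . . . . . . . . . . . .
[[189, 151, 116], [211, 198, 169], [183, 172, 147], [213, 196, 167], [215, 164, 131], [190, 123, 87], [214, 152, 116], [215, 197, 168], [185, 174, 149], [207, 194, 165], [197, 155, 117], [155, 126, 104], [142, 142, 131], [153, 152, 140], [150, 150, 138], [150, 150, 138]]
```

```bash
python3 - <<'E'
from h import *
o=np.array([604.8,-34.6]);A=np.array([[.9936,-.1127],[.1127,.9936]])
for n,(x,y,w,h) in(("top",(285,140,88,46)),("side",(284,180,33,40))):
    im=cams.camera(n).astype(int)
    m=((im[...,0]-im[...,2]<75)&(im.max(2)>150));roi=np.zeros(m.shape,bool);roi[y:y+h,x:x+w]=1
    c=cv2.findContours((m&roi).astype(np.uint8),0,cv2.CHAIN_APPROX_NONE)[0];c=max(c,key=cv2.contourArea)
    r=rect(n,c,.018);print(n,cv2.boundingRect(c),r[1],((r[3]-o)@A).round(1).tolist())
E
```

```text
top (295, 164, 37, 22) (59.010154724121094, 97.0103530883789) [[20.0, 91.6], [20.2, -5.4], [79.2, -5.3], [79.1, 91.7]]
side (296, 188, 21, 22) (71.88800811767578, 101.2213134765625) [[6.1, 93.5], [7.0, -7.7], [78.9, -7.0], [78.0, 94.2]]
```

```bash
python3 -c "
from station import workorder
print(workorder.sign_off())"
```

```text
the job is handed in; nothing more can be done
None
```

The cover was pushed against the lid's near edge and tipped over it. It now lies on the shut lid with its bare inner face up, about 6 mm in from that edge, and the job is handed in at about 18.5 s.

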